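# Walk the air bottle into its bay and turn its outlet to the front

## Robot

A 6-joint arm with a two-finger parallel gripper is mounted at the origin on a cart in front of the work surface, level with it; the furniture and walls round the work are solid. World frame = base frame: x ahead of the robot, y to its left, z up, the work surface at z = 0. Lengths are in mm, angles in rad, forces in N, time in s.
With the tool pointing down it reaches from about 275 to 750 mm from the base axis. Payload 10.2 kg.
Tool frame: the origin (TCP) lies midway between the tips of the shut fingers; the grasp point (between the pads) lies 19 mm behind it (hold_point_z is the distance from the TCP to the grasp point, in mm); z points along the fingers, y is the line along which they close (so a half turn about z gives the same grasp; the last joint's range is limited). The gripper opens to 85 mm and grips with 20 to 120 N. Pads are 22 mm wide; open, the fingers measure 114 mm over their backs; the gripper's body (76 mm by 85 mm) begins 54 mm behind the grasp point. The pads swing forward as they close: fully open they stand 13 mm farther back than shut.
Start: joints at [-1.441, 0.313, 1.498, -0, 1.331, -0.223], TCP at [181.389, -492.675, 196.694] pointing down, gripper open.
Joint ranges: [-2.94, 2.94], [-0.97, 2.17], [0.19, 2.56], [-1.23, 4.37], [0.02, 3.11], [-2.88, 2.88]. Speed limits (rad/s): [2.39, 2.39, 3.01, 3.14, 3.14, 3.14].

## Interface

Orientations are given as a unit quaternion [x, y, z, w].
In Python, from rig import * gives the robot as it stands.
- The arm moves only by the tool drive_tool, never from a script. Its argument "motion" is a list of rows, each a list of 4 numbers: the shift along the tool's x, y, z as a fraction of full scale, then the turn about the tool's z as a fraction of full scale. In form: [[x, y, z, twist], ...]. A call has 1 to 10 rows; each row is the pose to reach, as a shift and turn from the pose commanded when the call began, along the tool's axes at that moment, turning the shorter way round; what a row does not reach only later rows make up. Full scale, the value 1, is 200 mm for a shift and pi rad for a turn. A row lasts 1/12 s, in which the tool goes at most 41.7 mm and 7.16 degrees, less where a joint would pass 70% of its speed; a pose out of reach is approached as far as the arm can. A call with a number of a shift or a turn outside -1 to 1 is refused whole. A call with a gripper value outside its range is refused whole. "claw" is the closure, from 0 (fully open) to 1 (shut), set as the call begins (left out, the last holds). The fingers move at their own pace and stop on an object; the grip force is fixed at half the most. Time passes only in rows, so rows that repeat a pose let the fingers close. It gives the time, the measured TCP pose, the force, the opening and the grip force at its end, in the units of the state.
- sense(): the state, without advancing time (a new reading comes with each control period).
- snapshot(name): name is "scene" or "top" or "wrist"; returns (picture, depth): 400x640x3 uint8, blue, green, red; 400x640 float32, mm along the optical axis (not along the pixel's ray), 0 where there is no reading.
- camera_model(name): a dict with "K" (3x3 intrinsics, pixels), "R" (3x3) and "t" (3): a world point X has camera coordinates R X + t. Camera axes: x right, y down, z forward; pixel columns grow to the right and rows downward; lengths in mm; the calibration is good to about 2 mm. A picture is of the moment at which its call begins: read the wrist's pose just before it. camera_model takes no time and is no camera call; for the wrist camera it gives the pose at the moment of the call.
- hand_in(): hands the job in; it is judged then, once.
Trained networks look in the newest picture that a camera, given by its name, has taken for a name from the list of things; names that differ only in an ending like _2 or _b are one class to them, and where a whole thing is asked for, a point or a joint stands for the part that bears it (a point fixed in the world has none). Each returns a list of dicts, best first, with "confidence" (0 to 1); they miss things now and then, are a little off and sometimes report something else, mostly with a low value. They report only what shows in the picture. A call takes as long as a camera call.
- find_in(query, camera): "extent" ([left, top, right, bottom] in pixels, round what is visible of it).
The state is a dict: "clock": time; "q": joint angles; "joint_velocities": joint speeds; "tau": joint torques, N m; "ee_pos": TCP position; "tool_rot": TCP orientation; "ft_force": force on the tool from outside, world axes, zero at the start; "wrist_torque": the same for the moment, N m; "width": finger opening in mm; "grasp_force": force on a finger pad.
Only numpy, scipy, OpenCV 4.12 (cv2) and the standard library are available. Lean on these libraries where they do the work, as an engineer would, in place of code of your own. Each camera call takes 0.05 s, during which the arm holds its last target. There are 200 camera calls.

## Task

Walk the heavy steel air bottle into the bay between the two low rails, rocking it from side to side on its bottom rim by its T-handle without ever lifting it clear of the table or knocking it over, until it stands level with the hose saddle in the middle of the front rail. Set it down there and let go of the handle before turning it to face the front; then take it by its brass outlet pipe and swing it round where it stands until the pipe points squarely out over the front rail, above the saddle. Let go, and leave the other things on the table where they are.

Things in the scene. Friction and masses are not known exactly. Their poses are not given: they have to be found in the camera images.
- air_bottle: Bare steel air bottle, 0.7 to 1 kg, 100 mm across (rim radius 50), straight to 118 mm, shoulder above, brass valve block 30 mm square 137-157 mm up, T-handle on top. Origin: centre of underside; z up its axis; outlet points along local -x, handle bar along local y. Tips over past 30 degrees of lean; 10 suffice to walk it. At the start the outlet points to world -y within 28 degrees.
- handle (a point): Centre of the T-handle bar, on the bottle's axis, 192 mm above the underside. The bar is 70 mm long (local y), 14 mm thick (local x), 18 mm high; below it only the 12 mm stem down to 157 mm.
- outlet: Straight level brass outlet pipe, 15 mm thick (17 over two barbs near its end), fixed to the bottle: it runs from the valve block out along local -x from 15 to 92 mm from the bottle's axis. Origin: on the bottle's axis at the pipe's height, 147 mm above the underside. Pinched 66 mm out, it is clear of the bottle's side and of the T-handle.
- outlet_tip (a point): End of the outlet pipe, 92 mm from the bottle's axis along its local -x, 147 mm up.
- rim_a (a point): Point of the bottom rim at local +y (under one end of the handle bar), 50 mm from the axis; at table height while the bottle stands.
- rim_b (a point): Point of the bottom rim at local -y (under the other end of the bar), across from rim_a.
- bay: Two fixed aluminium rails, 100 mm long (local y), 14 wide, 14 high, centred at local x = -72 and +72 (130 mm clear between), ends open. The front one (-x, nearer the robot) bears a dark hose saddle at its middle, ears up to 25 mm high. Origin: table level, midway between the rails, level with the saddle. It lies left or right of the bottle, 0.15-0.29 m off, local y within 0.2 rad of world y.
- steel_can: Bystander: open plain steel can 66 mm across, 58 high, behind the work (mm). Origin: centre of the underside.
- knurled_tin: Bystander: round black tin with a knurled lid, 67 mm across, 38 high, behind the work (mm). Origin: centre of the underside.
- mixing_cup: Bystander: open metal cup 64 mm across, 34 high, to the left (mm). Origin: centre of the underside.
- burnisher: Bystander: hand tool with a dark wooden handle, 150 long, lying in front of the work (mm). Origin: centre of the underside.
- hex_key: Bystander: bent dark steel key 87 x 24 x 4, lying in front (mm). Origin: centre of the underside.
- bench_block: Bystander: flat square steel block 62 x 62 x 20, to the right (mm). Origin: centre of the underside.

How it is judged:
By the outcome, as a careful person would: the job done as asked, in the order asked, and still so for the second after the job is handed in, with the robot touching nothing.
It also fails if it takes over 72 s, if anything falls off the work surface, if the arm or the gripper's body presses on something with over 40 N, if the wrist force passes 120 N, or if a joint passes its speed limit or range.

## Working session

There is one attempt and no reset: what is moved stays moved. The work goes in short steps, Python scripts to look and compute and a tool call to move; the robot and the scene stay as the last step left them, time stands still between calls to the robot, and variables do not carry over. Pictures are saved under pics/ and viewed, at most 10 in all, crops included, and the job is handed in when it is done.

Besides the shell and the picture viewer there is one more tool, called as name(argument=value, ...), one argument or row to a line, values as JSON. drive_tool: Moves the arm, as the interface text tells. Its arguments: {"type":"object","properties":{"motion":{"type":"array","items":{"type":"array","items":{"type":"number"}}},"claw":{"type":"number"}},"required":["motion"]}

```bash
ls; mkdir -p pics; cat > h.py <<'E'
from rig import *
import numpy as np, cv2
def px2w(cam,u,v,d):
    m=camera_model(cam);K=np.array(m["K"]);R=np.array(m["R"]);t=np.array(m["t"])
    c=np.linalg.inv(K)@np.array([u,v,1.])*d
    return R.T@(c-t)
def w2px(cam,X):
    m=camera_model(cam);c=np.array(m["R"])@np.array(X)+np.array(m["t"]);p=np.array(m["K"])@c
    return p[:2]/p[2]
def cloud(cam,dep):
    m=camera_model(cam);K=np.array(m["K"]);R=np.array(m["R"]);t=np.array(m["t"])
    v,u=np.mgrid[0:400,0:640]
    c=np.stack([(u-K[0,2])/K[0,0]*dep,(v-K[1,2])/K[1,1]*dep,dep],-1)
    P=(c-t)@R
    P[dep<=0]=np.nan
    return P
E
python3 - <<'E'
from h import *
s=sense();print({k:np.round(v,3) for k,v in s.items()})
for c in ["scene","top"]:
    p,d=snapshot(c);cv2.imwrite(f"pics/{c}0.png",p);np.save(f"{c}0.npy",d)
    for n in ["air_bottle","handle","outlet","outlet_tip","bay"]:
        print(c,n,[(np.round(x["extent"]),round(x["confidence"],2)) for x in find_in(n,c)][:2])
    m=camera_model(c);print(np.round(-np.array(m["R"]).T@np.array(m["t"])))
E
```

```text
pics
{'clock': np.float64(0.0), 'q': array([-1.441,  0.313,  1.498,  0.   ,  1.331, -0.223]), 'joint_velocities': array([-0.   , -0.001,  0.   ,  0.   ,  0.001,  0.   ]), 'tau': array([-2.0000e-03, -4.1228e+01, -2.5975e+01, -0.0000e+00,  4.0000e-03,
       -0.0000e+00]), 'ee_pos': array([ 181.337, -492.349,  196.123]), 'tool_rot': array([ 0.984,  0.175,  0.   , -0.001]), 'ft_force': array([ 0.578, -1.52 ,  0.292]), 'wrist_torque': array([-0.014, -0.059,  0.036]), 'grasp_force': np.float64(0.0), 'width': np.float64(85.575)}
scene air_bottle [(array([267., 204., 321., 295.]), 0.95)]
scene handle [(array([262., 203., 324., 296.]), 0.98)]
scene outlet [(array([296., 212., 323., 232.]), 0.69)]
scene outlet_tip [(array([264., 206., 322., 299.]), 0.7)]
scene bay [(array([326., 213., 386., 260.]), 0.82)]
[  9. 494. 780.]
top air_bottle [(array([237., 195., 298., 241.]), 0.77), (array([410., 222., 446., 254.]), 0.38)]
top handle [(array([238., 195., 297., 236.]), 0.89)]
top outlet [(array([260., 213., 298., 226.]), 0.77), (array([239., 197., 298., 238.]), 0.48)]
top outlet_tip [(array([235., 195., 299., 238.]), 0.85)]
top bay []
[ 475. -148. 1284.]
```

```bash
python3 - <<'E'
import cv2,numpy as np
a=cv2.imread("pics/top0.png");b=cv2.imread("pics/scene0.png")
a=cv2.resize(a[130:330,150:500],None,fx=2.2,fy=2.2);cv2.imwrite("pics/t1.png",a)
b=cv2.resize(b[150:350,220:480],None,fx=3,fy=3);cv2.imwrite("pics/s1.png",b)
E
python3 - <<'E'
from h import *
d=np.load("top0.npy");P=cloud("top",d)
print(P[130:330:200//4,150:500:80].round().tolist())
z=P[...,2]
def st(mask,n):
    Q=P[mask]; print(n,len(Q),np.round(np.nanmean(Q,0),1),np.round(np.nanmin(Q,0)),np.round(np.nanmax(Q,0)))
st((z>185)&(z<210),"handle")
st((z>135)&(z<162),"outlet+block")
st((z>8)&(z<32),"low")
E
```

```text
[[[777.0, 269.0, 1.0], [770.0, 63.0, 9.0], [766.0, -141.0, 6.0], [749.0, -336.0, 61.0], [744.0, -529.0, 62.0]], [[647.0, 267.0, 3.0], [642.0, 64.0, 5.0], [638.0, -138.0, 2.0], [634.0, -340.0, 2.0], [625.0, -532.0, 35.0]], [[521.0, 264.0, 9.0], [516.0, 65.0, 5.0], [512.0, -135.0, 3.0], [507.0, -334.0, 8.0], [503.0, -536.0, -1.0]], [[397.0, 264.0, 7.0], [392.0, 67.0, -0.0], [389.0, -132.0, 15.0], [384.0, -329.0, 13.0], [385.0, -507.0, 77.0]]]
handle 2577 [ 872.9 -314.5  196.7] [ 240. -874.  185.] [1018.  521.  210.]
outlet+block 6910 [ 877.4 -310.2  156.5] [ 506. -906.  135.] [1050.  565.  162.]
low 8453 [632.9 -48.   17.1] [ 283. -985.    8.] [918. 638.  32.]
```

View pics/t1.png

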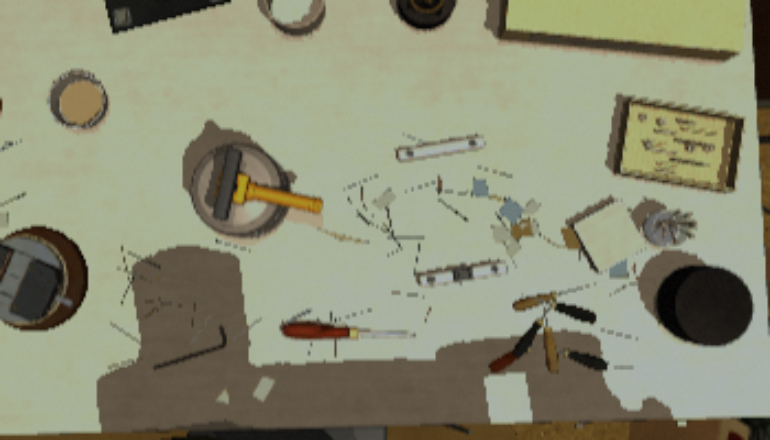

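View pics/s1.png

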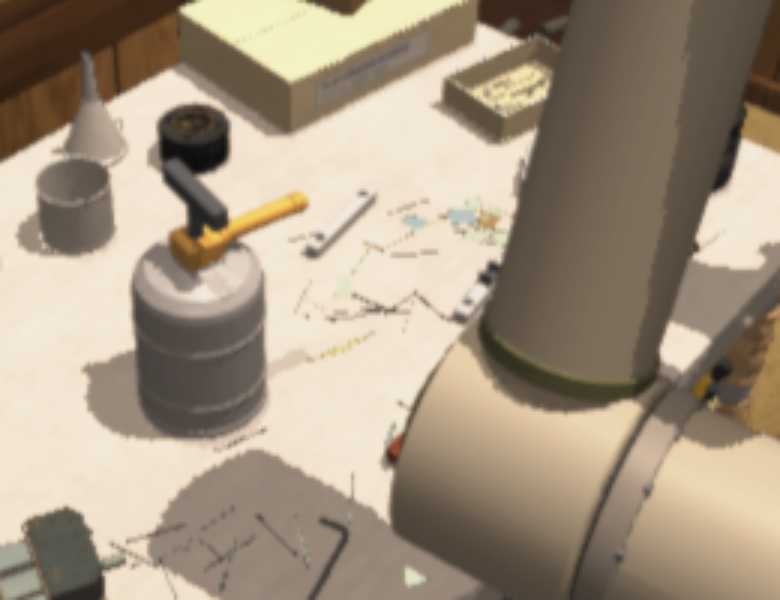

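The top view shows the bottle at crop (240,190), with its dark bar running roughly along x and the pipe pointing right (-y). The rails are at crop (440,148) and (462,272), to the right of the bottle, with the saddle at (462,272). The burnisher at (348,330) and the hex key at (190,350) are clear of the path.

```bash
cat >> h.py <<'E'
def ray(cam,uv,z):
    m=camera_model(cam);K=np.array(m["K"]);R=np.array(m["R"]);t=np.array(m["t"])
    C=-R.T@t; uv=np.atleast_2d(uv).astype(float)
    D=np.c_[uv,np.ones(len(uv))]@np.linalg.inv(K).T@R
    return C+D*((z-C[2])/D[:,2])[:,None]
def blob(mask,u0,v0,u1,v1,mx=1):
    m=np.zeros(mask.shape,np.uint8);m[v0:v1,u0:u1]=mask[v0:v1,u0:u1]
    n,l,s,c=cv2.connectedComponentsWithStats(m)
    k=1+np.argmax(s[1:,4]); vv,uu=np.where(l==k);return np.c_[uu,vv]
def axis(P):
    r=cv2.minAreaRect(P[:,:2].astype(np.float32)); B=cv2.boxPoints(r)
    e=[B[1]-B[0],B[2]-B[1]]; e.sort(key=np.linalg.norm)
    return np.array(r[0]),np.linalg.norm(e[1]),np.linalg.norm(e[0]),np.degrees(np.arctan2(e[1][1],e[1][0]))
E
python3 - <<'E'
from h import *
p=cv2.imread("pics/top0.png");hsv=cv2.cvtColor(p,cv2.COLOR_BGR2HSV);H,S,V=cv2.split(hsv)
print("samples table,rail,bar,pipe",[hsv[v,u].tolist() for u,v in [(360,225),(350,197),(253,210),(280,219)]])
org=(H>10)&(H<30)&(S>130)&(V>100)
o=blob(org,235,190,305,245);W=ray("top",o,152);print("pipe",len(o),axis(W)); 
bar=blob((V<90)&(S<70),235,190,280,240);print("bar",len(bar),axis(ray("top",bar,201)),bar.min(0),bar.max(0))
for nm,b in dict(back=(325,185,375,208),front=(335,240,385,268)).items():
    sub=hsv[b[1]:b[3],b[0]:b[2]]
    r=blob((S<25),*b);print(nm,len(r),axis(ray("top",r,14)),r.min(0),r.max(0))
sad=blob((V<110),345,245,375,265);print("sad",len(sad),ray("top",sad,18).mean(0))
for row in range(248,262): print([ (int(S[row,c]),int(V[row,c])) for c in range(338,384,6)])
d=np.load("top0.npy");P=cloud("top",d)
Q=P[bar[:,1],bar[:,0]];print("bar depth z",np.nanmedian(Q,0)); Q=P[o[:,1],o[:,0]];print("pipe z",np.nanmedian(Q,0))
E
```

```text
samples table,rail,bar,pipe [[41, 38, 180], [57, 16, 180], [26, 31, 66], [21, 210, 171]]
pipe 285 (array([537.24121094, -61.70308304]), np.float32(87.802055), np.float32(29.42422), np.float32(82.013))
bar 454 (array([552.38006592, -25.70240021]), np.float32(84.07788), np.float32(65.83755), np.float32(-62.131256)) [237 194] [279 230]
back 94 (array([ 589.22991943, -230.02331543]), np.float32(78.85328), np.float32(7.8215013), np.float32(-81.80819)) [332 195] [363 202]
front 184 (array([ 439.41760254, -291.58944702]), np.float32(49.337193), np.float32(44.265156), np.float32(87.98749)) [364 249] [384 267]
sad 80 [ 452.46673097 -257.81696747   18.        ]
[(30, 179), (29, 178), (29, 178), (34, 179), (24, 178), (32, 144), (37, 139), (27, 178)]
[(33, 179), (26, 179), (28, 179), (33, 180), (24, 178), (72, 92), (59, 112), (26, 179)]
[(34, 178), (26, 179), (28, 179), (37, 143), (29, 139), (60, 111), (51, 104), (25, 162)]
[(35, 151), (28, 179), (34, 143), (73, 91), (66, 70), (22, 154), (29, 61), (25, 121)]
[(38, 106), (35, 146), (71, 90), (67, 65), (36, 42), (14, 180), (31, 74), (29, 122)]
[(2
[... 181 characters left out ...]
, 117), (16, 179), (17, 30), (26, 78), (11, 161), (33, 161), (24, 178)]
[(26, 178), (50, 87), (13, 178), (28, 37), (44, 81), (32, 159), (28, 180), (27, 179)]
[(30, 179), (47, 71), (14, 177), (56, 78), (31, 139), (27, 179), (24, 178), (24, 179)]
[(24, 179), (8, 129), (14, 163), (28, 144), (27, 179), (26, 178), (21, 179), (23, 178)]
[(24, 180), (14, 164), (31, 162), (18, 180), (26, 178), (26, 179), (23, 180), (20, 177)]
[(26, 179), (35, 159), (24, 179), (17, 178), (24, 180), (26, 178), (27, 179), (23, 179)]
[(26, 179), (28, 180), (26, 180), (20, 178), (30, 180), (28, 179), (30, 179), (23, 178)]
bar depth z [557.62932439 -12.81889909 137.35682551]
pipe z [533.46543659 -55.229313   154.52070511]
```

```bash
python3 - <<'E'
import cv2
a=cv2.imread("pics/top0.png")[185:270,235:390]
cv2.imwrite("pics/z1.png",cv2.resize(a,None,fx=5,fy=5,interpolation=cv2.INTER_CUBIC))
E
```

```text
(no output)
```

View pics/z1.png

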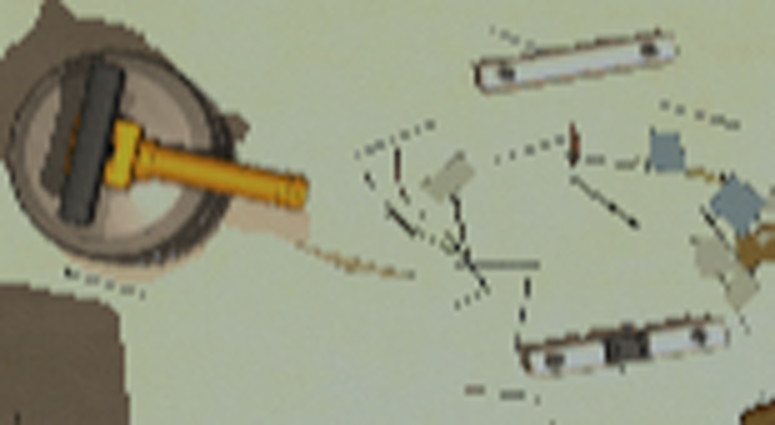

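```bash
python3 - <<'E'
from h import *
f=lambda l,z: ray("top",np.array(l,float)/5+[235-.4,185-.4],z)[:,:2].round(1)
b=f([(111,66),(76,224),(94,145)],201);print("bar",b,np.linalg.norm(b[0]-b[1]),np.degrees(np.arctan2(*(b[0]-b[1])[::-1])))
t=f([(125,157),(306,191)],150);print("pipe",t,np.degrees(np.arctan2(*(t[1]-t[0])[::-1])), np.linalg.norm(t[1]-b[:2].mean(0)))
r=f([(478,77),(676,48)],13);print("back",r,np.linalg.norm(r[0]-r[1]),r.mean(0),np.degrees(np.arctan2(*(r[0]-r[1])[::-1])))
q=f([(524,360),(727,333)],13);print("front",q,np.linalg.norm(q[0]-q[1]),q.mean(0),np.degrees(np.arctan2(*(q[0]-q[1])[::-1])))
print("saddle",f([(628,346)],20),"bay centre",(r.mean(0)+q.mean(0))/2, "gap",np.linalg.norm(r.mean(0)-q.mean(0)),np.degrees(np.arctan2(*(q.mean(0)-r.mean(0))[::-1])))
E
```

```text
bar [[577.3 -25.2]
 [510.4  -9.6]
 [543.8 -17.6]] 68.69475962546194 -13.125899854010552
pipe [[ 541.4  -25.2]
 [ 524.4 -105.3]] -101.98235506078603 90.02617674876568
back [[ 585.3 -187.2]
 [ 597.6 -286.5]] 100.05888266415933 [ 591.45 -236.85] 97.06109397358617
front [[ 444.4 -206.3]
 [ 455.5 -307.1]] 101.40931909839452 [ 449.95 -256.7 ] 96.28403778200783
saddle [[ 450.3 -257.3]] bay centre [ 520.7   -246.775] gap 142.88552235968493 -172.0145048884169
```

```bash
cat >> h.py <<'E'
import json,sys
def tool():
    x,y,z,w=sense()["tool_rot"];return np.degrees(2*np.arctan2(y,x))
def plan(p0,T):
    """p0=(x,y,z,a deg) commanded; T list of (x,y,z,a,rows). prints rows, returns last"""
    c,s=np.cos(np.radians(p0[3])),np.sin(np.radians(p0[3]));out=[]
    for x,y,z,a,n in T:
        d=np.array([x-p0[0],y-p0[1]])
        tw=(-(a-p0[3])+180)%360-180
        r=[d@[c,s]/200,d@[s,-c]/200,-(z-p0[2])/200,tw/180]
        r=[round(round(v/.005)*.005,3)+0. for v in r]; out+=[r]*n
    print(len(out),json.dumps(out)); 
    l=out[-1]; X=np.array([c,s])*l[0]+np.array([s,-c])*l[1]
    q=[p0[0]+200*X[0],p0[1]+200*X[1],p0[2]-200*l[2],p0[3]-180*l[3]]
    print("ends",np.round(q,1)); return q
E
python3 - <<'E'
from h import *
print(tool())
p=[181.4,-492.7,196.7,20.2]
p=plan(p,[(181.4,-492.7,270,20.2,2),(270,-390,290,5,4)])
p=plan(p,[(420,-230,290,-12.5,7)])
p=plan(p,[(544,-50,290,-12.5,7),(544,-17,270,-12.5,3)])
E
```

```text
20.214072623284007
6 [[0.0, 0.0, -0.365, 0.0], [0.0, 0.0, -0.365, 0.0], [0.595, -0.33, -0.465, 0.085], [0.595, -0.33, -0.465, 0.085], [0.595, -0.33, -0.465, 0.085], [0.595, -0.33, -0.465, 0.085]]
ends [ 270.3 -389.7  289.7    4.9]
7 [[0.815, -0.73, 0.0, 0.095], [0.815, -0.73, 0.0, 0.095], [0.815, -0.73, 0.0, 0.095], [0.815, -0.73, 0.0, 0.095], [0.815, -0.73, 0.0, 0.095], [0.815, -0.73, 0.0, 0.095], [0.815, -0.73, 0.0, 0.095]]
ends [ 420.2 -230.3  289.7  -12.2]
10 [[0.415, -1.01, 0.0, 0.0], [0.415, -1.01, 0.0, 0.0], [0.415, -1.01, 0.0, 0.0], [0.415, -1.01, 0.0, 0.0], [0.415, -1.01, 0.0, 0.0], [0.415, -1.01, 0.0, 0.0], [0.415, -1.01, 0.0, 0.0], [0.38, -1.175, 0.1, 0.0], [0.38, -1.175, 0.1, 0.0], [0.38, -1.175, 0.1, 0.0]]
ends [544.2 -16.6 269.7 -12.2]
```

drive_tool(
  motion=[
    [0,0,-0.365,0],
    [0,0,-0.365,0],
    [0.595,-0.33,-0.465,0.085],
    [0.595,-0.33,-0.465,0.085],
    [0.595,-0.33,-0.465,0.085],
    [0.595,-0.33,-0.465,0.085],
  ],
  claw=0,
)

```text
clock: 1.1
ee_pos: [272.5, -386.7, 291.1]
tool_rot: [0.999, 0.043, 0.001, 0.001]
ft_force: [-0.4, -0.2, 0.8]
width: 85.4
grasp_force: 0.0
```

drive_tool(
  motion=[
    [0.815,-0.73,0,0.095],
    [0.815,-0.73,0,0.095],
    [0.815,-0.73,0,0.095],
    [0.815,-0.73,0,0.095],
    [0.815,-0.73,0,0.095],
    [0.815,-0.73,0,0.095],
    [0.815,-0.73,0,0.095],
  ],
)

```text
clock: 1.68
ee_pos: [422.2, -227.2, 289.8]
tool_rot: [0.995, -0.104, 0.0, -0.0]
ft_force: [0.2, 0.4, -0.1]
width: 85.1
grasp_force: 0.0
```

drive_tool(
  motion=[
    [0.39,-0.95,0.0,0],
    [0.39,-0.95,0,0],
    [0.39,-0.95,0,0],
    [0.39,-0.95,0,0],
    [0.39,-0.95,0,0],
    [0.39,-0.95,0,0],
    [0.39,-0.95,0,0],
  ],
)

```text
clock: 2.27
ee_pos: [536.9, -60.0, 289.3]
tool_rot: [0.994, -0.105, -0.0, 0.0]
ft_force: [0.1, 0.1, -0.0]
width: 85.4
grasp_force: 0.0
```

```bash
python3 - <<'E'
from h import *
a=np.radians(-12.2);c,s=np.cos(a),np.sin(a)
q=np.array([420.2,-230.3])+200*(.39*np.array([c,s])-.95*np.array([s,-c]));print(q,sense()["ee_pos"],tool())
p,d=snapshot("wrist");cv2.imwrite("pics/w1.png",p);np.save("w1.npy",d)
print(find_in("handle","wrist")[:2],find_in("outlet","wrist")[:2])
C=cloud("wrist",d);z=C[...,2]
for n,l,h in [("bar",194,206),("pipe",148,159),("shoulder",112,130)]:
    m=((z>l)&(z<h)&(abs(C[...,0]-544)<130)&(abs(C[...,1]+30)<150)).astype(np.uint8)
    k=np.argwhere(m)
    if len(k)>50:
        Q=blob(m,0,0,640,400);Q=C[Q[:,1],Q[:,0]];print(n,len(Q),Q.mean(0).round(1),axis(Q))
E
```

```text
[536.59015108 -61.07431421] [536.85197893 -60.03888952 289.27614392] -12.035007090911137
[{'extent': [239.7, 126.1, 367.2, 236.5], 'confidence': 0.81}, {'extent': [273.9, 0.1, 317.3, 15.3], 'confidence': 0.38}] [{'extent': [292.3, 173.5, 367.0, 195.5], 'confidence': 0.79}]
bar 1296 [545.5 -19.6 201.2] (array([544.08978271, -18.53349304]), np.float32(69.45197), np.float32(14.319759), np.float32(-13.9701185))
pipe 1452 [534.9 -60.2 154.6] (array([534.05865479, -64.64545441]), np.float32(88.876686), np.float32(29.342426), np.float32(78.02968))
shoulder 1484 [566.6 -22.6 124.2] (array([555.79864502, -16.15019989]), np.float32(94.21293), np.float32(71.4385), np.float32(-74.79683))
```

View pics/w1.png

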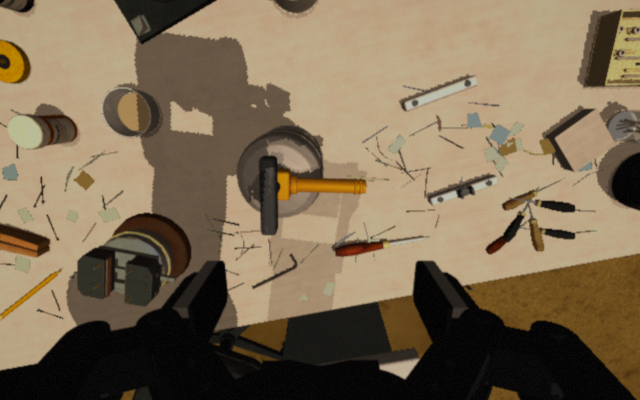

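The wrist view shows the bar at (268,195) with the pipe running right to (365,187). The bar measures 69 x 14 mm at z 201, centred near (544,-18), which agrees with the top view.

```bash
python3 - <<'E'
from h import *
p=[536.6,-61.1,289.7,-12.2]
p=plan(p,[(544.2,-18.2,290,-13.1,3),(544.2,-18.2,225,-13.1,2),(544.2,-18.2,175,-13.1,5)])
E
```

```text
10 [[-0.01, -0.22, 0.0, 0.005], [-0.01, -0.22, 0.0, 0.005], [-0.01, -0.22, 0.0, 0.005], [-0.01, -0.22, 0.325, 0.005], [-0.01, -0.22, 0.325, 0.005], [-0.01, -0.22, 0.575, 0.005], [-0.01, -0.22, 0.575, 0.005], [-0.01, -0.22, 0.575, 0.005], [-0.01, -0.22, 0.575, 0.005], [-0.01, -0.22, 0.575, 0.005]]
ends [543.9 -17.7 174.7 -13.1]
```

drive_tool(
  motion=[
    [-0.01,-0.22,0.0,0.005],
    [-0.01,-0.22,0.0,0.005],
    [-0.01,-0.22,0.0,0.005],
    [-0.01,-0.22,0.325,0.005],
    [-0.01,-0.22,0.325,0.005],
    [-0.01,-0.22,0.575,0.005],
    [-0.01,-0.22,0.575,0.005],
    [-0.01,-0.22,0.575,0.005],
    [-0.01,-0.22,0.575,0.005],
  ],
)

```text
clock: 3.17
ee_pos: [544.4, -18.6, 176.4]
tool_rot: [0.993, -0.114, 0.001, 0.0]
ft_force: [0.6, 0.2, 0.6]
width: 85.9
grasp_force: 0.0
```

drive_tool(
  motion=[
    [0,0,0,0],
    [0,0,0,0],
    [0,0,0,0],
    [0,0,0,0],
    [0,0,0,0],
    [0,0,0,0],
  ],
  claw=1,
)

```text
clock: 3.67
ee_pos: [543.9, -17.5, 174.9]
tool_rot: [0.993, -0.114, 0.0, 0.0]
ft_force: [0.4, -0.7, 0.5]
width: 11.9
grasp_force: 0.0
```

drive_tool(
  motion=[
    [0,0,0,0],
    [0,0,0,0],
    [0,0,0,0],
  ],
)

```text
clock: 3.92
ee_pos: [543.8, -17.5, 174.7]
tool_rot: [0.993, -0.114, -0.0, 0.0]
ft_force: [-0.6, 0.4, -0.8]
width: -0.1
grasp_force: 0.0
```

```bash
python3 - <<'E'
from h import *
s=sense();print({k:np.round(v,3) for k,v in s.items()})
p,d=snapshot("wrist");cv2.imwrite("pics/w2.png",cv2.resize(p[60:400,140:540],None,fx=1.5,fy=1.5))
E
```

```text
{'clock': np.float64(3.917), 'q': array([-0.248,  0.372,  1.474, -0.   ,  1.296,  1.552]), 'joint_velocities': array([-0.001, -0.001, -0.002, -0.001, -0.002,  0.001]), 'tau': array([ 4.0000e-03, -4.3665e+01, -2.5661e+01,  0.0000e+00,  2.0000e-03,
       -0.0000e+00]), 'ee_pos': array([543.821, -17.512, 174.684]), 'tool_rot': array([ 0.993, -0.114, -0.   ,  0.   ]), 'ft_force': array([-0.647,  0.385, -0.764]), 'wrist_torque': array([0.013, 0.027, 0.002]), 'grasp_force': np.float64(0.0), 'width': np.float64(-0.057)}
```

View pics/w2.png

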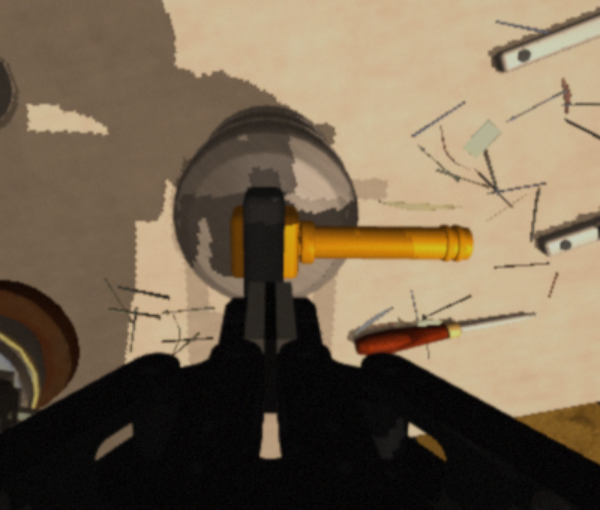

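The picture shows the fingers fully shut, with tips near crop (270,285), in front of the bar at (264,190)–(264,280) and not round it. I'll check the projection of the TCP and the bar.

```bash
python3 - <<'E'
from h import *
m=camera_model("wrist");R=np.array(m["R"]);print("cam",(-R.T@np.array(m["t"])).round(),"axis",R[2].round(3))
f=lambda X:((w2px("wrist",X)-[140,60])*1.5).round()
print("tcp",f(sense()["ee_pos"]), "grasp", f(np.array(sense()["ee_pos"])+[0,0,19]))
for k in (-35,0,35):
    a=np.radians(-13);print(k,f([544+k*np.cos(a),-18+k*np.sin(a),201]))
print("block",f([544,-18,157]),"tip",f([524.4,-107.5,147]))
p,d=snapshot("wrist");C=cloud("wrist",d)
for u,v in [(264,195),(264,240),(264,270),(270,300),(270,330),(240,240),(292,225),(460,243)]:
    print((u,v),C[int(v/1.5+60),int(u/1.5+140)].round())
E
```

```text
cam [617. -36. 352.] axis [-0.288  0.067 -0.955]
tcp [266. 266.] grasp [266. 286.]
-35 [267. 381.]
0 [267. 295.]
35 [267. 197.]
block [268. 249.] tip [470. 239.]
(264, 195) [578. -25. 198.]
(264, 240) [564. -22. 201.]
(264, 270) [553. -19. 200.]
(270, 300) [554. -21. 225.]
(270, 330) [554. -21. 243.]
(240, 240) [551.  -7. 158.]
(292, 225) [553. -30. 158.]
(460, 243) [ 527. -100.  155.]
```

```bash
python3 - <<'E'
from h import *
p,d=snapshot("wrist");C=cloud("wrist",d)
for v in range(225,300,5):
    print(v,[tuple(C[v,u].round().astype(int).tolist()) if d[v,u]>0 else None for u in (300,308,316,324,332,340)], p[v,316].tolist())
p,d=snapshot("scene");print(find_in("handle","scene")[:1]);cv2.imwrite("pics/s2.png",cv2.resize(p[130:310,230:380],None,fx=4,fy=4))
E
```

```text
225 [(547, -7, 157), (562, -17, 200), (562, -21, 202), (561, -25, 202), (542, -27, 156), (541, -32, 155)] [21, 24, 27]
230 [(544, -6, 157), (560, -17, 201), (559, -21, 202), (558, -24, 202), (539, -26, 157), None] [21, 25, 27]
235 [(541, -5, 158), (557, -16, 201), (556, -20, 200), (555, -24, 201), (536, -25, 157), (533, -30, 153)] [22, 22, 27]
240 [(538, -4, 159), (554, -15, 201), (553, -19, 201), (552, -23, 201), (533, -25, 158), (520, -29, 133)] [23, 26, 27]
245 [(533, -3, 156), (552, -15, 202), (551, -19, 202), (550, -23, 201), (528, -24, 156), (516, -28, 131)] [25, 25, 27]
250 [(519, 2, 133), (556, -16, 217), (555, -20, 215), (554, -23, 215), (553, -27, 216), (511, -27, 130)] [23, 28, 32]
255 [(514, 3, 131), (555, -16, 220), (555, -20, 221), (554, -23, 221), (553, -27, 220), (506, -26, 128)] [24, 28, 30]
260 [(552, -12, 218), (556, -16, 226), (554, -20, 226), (553, -23, 225), (553, -27, 226), (548, -30, 218)] [21, 24, 26]
265 [(552, -12, 223), (555, -17, 231), (555, -20, 231), (553, -23, 230), (553, -26, 230), (548, -29, 222)] [22, 23, 28]
270 [(552, -12, 227), (555, -16, 234), (555, -20, 235), (554, -23, 235), (553, -26, 235), (548, -29, 227)] [19, 22, 25]
275 [(552, -12, 231), (556, -17, 239), (555, -20, 239), (554, -23, 238), (553, -26, 239), (548, -29, 231)] [19, 22, 24]
280 [(552, -13, 235), (555, -17, 242), (554, -20, 242), (554, -23, 243), (553, -26, 243), (549, -29, 236)] [16, 19, 21]
285 [(552, -13, 239), (555, -17, 246), (555, -20, 246), (554, -23, 246), (553, -26, 246), (548, -28, 239)] [17, 19, 23]
290 [(559, -15, 254), (556, -18, 251), (553, -20, 246), (553, -23, 247), (555, -26, 252), (555, -29, 253)] [28, 30, 34]
295 [(558, -15, 256), (556, -18, 254), (551, -19, 247), (550, -22, 247), (555, -26, 255), (555, -29, 257)] [18, 22, 25]
[{'extent': [262.9, 202.2, 321.8, 298.1], 'confidence': 0.96}]
```

View pics/s2.png

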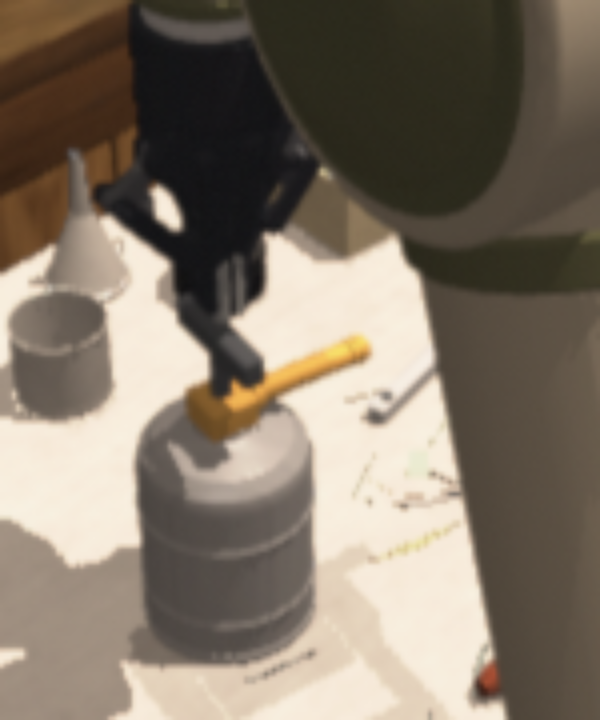

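The fingertips really end near z 213, about 38 mm above the reported TCP, and both views agree on this. The x/y position matches. I'll open, lower by about 37 mm and close again, watching the forces.

drive_tool(
  motion=[
    [0,0,0,0],
    [0,0,0,0],
    [0,0,0,0],
    [0,0,0,0],
    [0,0,0,0],
    [0,0,0,0],
    [0,0,0.095,0],
    [0,0,0.185,0],
    [0,0,0.185,0],
    [0,0,0.185,0],
  ],
  claw=0,
)

```text
clock: 5.0
ee_pos: [543.6, -17.5, 137.6]
tool_rot: [0.993, -0.114, -0.001, -0.0]
ft_force: [0.8, 0.2, 1.7]
width: 85.4
grasp_force: 0.0
```

drive_tool(
  motion=[
    [0,0,0,0],
    [0,0,0,0],
    [0,0,0,0],
    [0,0,0,0],
    [0,0,0,0],
    [0,0,0,0],
    [0,0,0,0],
    [0,0,0,0],
  ],
  claw=1,
)

```text
clock: 5.67
ee_pos: [544.0, -17.1, 138.0]
tool_rot: [0.993, -0.114, 0.0, -0.0]
ft_force: [0.6, 3.6, 3.5]
width: 13.0
grasp_force: 59.4
```

```bash
python3 - <<'E'
from h import *
s=sense();print({k:np.round(v,3) for k,v in s.items()})
E
```

```text
{'clock': np.float64(5.667), 'q': array([-2.470e-01,  4.060e-01,  1.525e+00,  1.000e-03,  1.210e+00,
        1.552e+00]), 'joint_velocities': array([-0.001,  0.   ,  0.   , -0.001, -0.   ,  0.001]), 'tau': array([-2.0780e+00, -4.2635e+01, -2.3851e+01, -9.6000e-01, -1.5600e-01,
        4.0000e-03]), 'ee_pos': array([544.04 , -17.057, 138.034]), 'tool_rot': array([ 0.993, -0.114,  0.   , -0.   ]), 'ft_force': array([0.559, 3.635, 3.491]), 'wrist_torque': array([ 0.686, -0.057,  0.057]), 'grasp_force': np.float64(59.432), 'width': np.float64(13.042)}
```

drive_tool(
  motion=[
    [0.02,0,0,0],
    [0.035,0,-0.005,0],
    [0.05,0,-0.005,0],
    [0.05,0,-0.005,0],
    [0.05,0,-0.005,0],
  ],
)

```text
clock: 6.08
ee_pos: [553.2, -19.5, 139.5]
tool_rot: [0.993, -0.114, -0.001, -0.0]
ft_force: [-4.9, 3.4, 9.0]
width: 12.9
grasp_force: 60.8
```

```bash
cat >> h.py <<'E'
def show():
    s=sense();print({k:np.round(s[k],2).tolist() for k in ["clock","ee_pos","ft_force","wrist_torque","grasp_force","width"]},tool().round(2))
def bottle(cam="top",x0=500,y0=0,lean=True):
    """points of bar top / body from a view"""
    p,d=snapshot(cam);C=cloud(cam,d);z=C[...,2];hsv=cv2.cvtColor(p,cv2.COLOR_BGR2HSV);H,S,V=cv2.split(hsv)
    org=((H>10)&(H<30)&(S>130)&(V>70)&(z>120)&(z<190)).astype(np.uint8)
    b=blob(org,0,0,640,400);Q=C[b[:,1],b[:,0]];return Q,p,d,C
E
python3 - <<'E'
from h import *
show()
Q,p,d,C=bottle("wrist");print(len(Q),Q.mean(0).round(1),axis(Q))
# lean: block top plane normal
T=Q[Q[:,2]>150];B=np.array([544,-18]);n=T[np.hypot(T[:,0]-544,T[:,1]+18)<24]
A=np.c_[n[:,:2]-n[:,:2].mean(0),np.ones(len(n))];k=np.linalg.lstsq(A,n[:,2],rcond=None)[0];print("slopes deg",np.degrees(np.arctan(k[:2])),len(n),k[2])
cv2.imwrite("pics/w3.png",p)
E
```

```text
{'clock': 6.08, 'ee_pos': [553.17, -19.49, 139.5], 'ft_force': [-4.93, 3.41, 8.97], 'wrist_torque': [0.76, 1.18, -0.0], 'grasp_force': 60.82, 'width': 12.94} -13.08
3621 [541.7 -71.1 154.8] (array([540.74072266, -69.3296051 ]), np.float32(82.6068), np.float32(19.965357), np.float32(71.74755))
slopes deg [-0.88519305  9.16187264] 358 158.1371007331222
```

```bash
cat >> h.py <<'E'
from scipy.optimize import least_squares
def cyl(g,cam="scene",show_=True):
    """fit bottle body axis: foot x,y and tilts deg (lean toward +x,+y); g = guess xy"""
    p,d=snapshot(cam);C=cloud(cam,d).reshape(-1,3);C=C[~np.isnan(C[:,0])]
    m=(C[:,2]>12)&(C[:,2]<108)&(np.hypot(C[:,0]-g[0],C[:,1]-g[1])<75);Q=C[m]
    def r(w):
        ax=np.array([w[2],w[3],1.]);ax/=np.linalg.norm(ax)
        D=Q-[w[0],w[1],0];return np.linalg.norm(np.cross(D,ax),axis=1)-49
    w=least_squares(r,[g[0],g[1],0,0],loss="soft_l1",f_scale=2).x
    print(cam,len(Q),"foot",w[:2].round(1),"lean",np.degrees(np.arctan(w[2:])).round(1),"res",np.median(abs(r(w))).round(2));return w
E
python3 - <<'E'
from h import *
cyl([544,-18]);cyl([544,-18],"wrist")
E
```

```text
scene 1417 foot [546.  -13.5] lean [ 2.5 -1.2] res 0.72
wrist 789 foot [543.4 -16.2] lean [ 2.5 -1.3] res 0.27
```

drive_tool(
  motion=[
    [0.025,0,-0.005,0],
    [0.05,0,-0.015,0],
    [0.05,0,-0.015,0],
    [0.05,0,-0.015,0],
  ],
)

```text
clock: 6.57
ee_pos: [562.6, -22.1, 140.2]
tool_rot: [0.993, -0.114, -0.001, 0.0]
ft_force: [0.3, -0.0, -9.9]
width: 12.5
grasp_force: 58.5
```

```bash
python3 - <<'E'
from h import *
show();cyl([550,-18]);cyl([550,-18],"wrist")
E
```

```text
{'clock': 6.57, 'ee_pos': [562.58, -22.15, 140.2], 'ft_force': [0.27, -0.02, -9.87], 'wrist_torque': [-0.04, -0.22, 0.0], 'grasp_force': 58.46, 'width': 12.54} -13.09
scene 1414 foot [552.8 -16.4] lean [ 3.3 -1. ] res 0.72
wrist 702 foot [549.5 -19.2] lean [ 3.5 -1.1] res 0.27
```

The bottle leaned, but it slid and hung from the grip. The grip resists pivoting, so I need to press down while leaning.

drive_tool(
  motion=[
    [0,0,0.015,0],
    [0,0,0.015,0],
    [0.03,0,0.015,0],
    [0.055,0,0.01,0],
    [0.085,0,0.005,0],
    [0.11,0,0.005,0],
    [0.11,0,0.005,0],
  ],
)

```text
clock: 7.25
ee_pos: [585.4, -27.1, 142.4]
tool_rot: [0.993, -0.114, 0.001, 0.0]
ft_force: [-4.9, 2.3, 7.6]
width: 13.2
grasp_force: 61.8
```

```bash
python3 - <<'E'
from h import *
show();cyl([560,-18]);cyl([560,-18],"wrist")
E
```

```text
{'clock': 7.25, 'ee_pos': [585.37, -27.11, 142.41], 'ft_force': [-4.85, 2.3, 7.63], 'wrist_torque': [0.4, 1.07, -0.04], 'grasp_force': 61.79, 'width': 13.2} -13.08
scene 1519 foot [551.9 -15.7] lean [ 9.9 -2.9] res 0.8
wrist 197 foot [550.  -18.9] lean [ 9.4 -2.6] res 0.27
```

```bash
cat >> h.py <<'E'
def ex(a): return np.array([np.cos(np.radians(a)),np.sin(np.radians(a))])
def H(c,s,th,a,press=2.2):
    t=np.radians(14.6-th);u=s*(50-198.4*np.sin(t));h=c+u*ex(a)
    return (h[0],h[1],137.7+198.4*np.cos(t)-192-press,a,1)
def swing(p0,c,s,th,a1,n,hold=1,press=2.2):
    a0=p0[3];P=c+s*50*ex(a0);T=[]
    for k in range(1,n+1):
        a=a0+(a1-a0)*k/n;T.append(H(P-s*50*ex(a),s,th,a,press))
    T+=[T[-1]]*hold;p=plan(p0,T);c=P-s*50*ex(p[3]);print("centre",c.round(1),"P",P.round(1));return p,c
def rock(p0,c,s0,th0,s1,th1,n,hold=1,press=2.2):
    f=np.linspace(s0*th0,s1*th1,n+1)[1:];T=[H(c,np.sign(v) if v else 1,abs(v),p0[3],press) for v in f]
    T+=[T[-1]]*hold;return plan(p0,T)
E
python3 - <<'E'
from h import *
p=[584.8,-27.2,140.7,-13.1];c=np.array([552.2,-19.3])
p,c=swing(p,c,1,10,17,5)
p=rock(p,c,1,10,-1,10,7,1)
p,c=swing(p,c,-1,10,-29,8,1)
E
```

```text
6 [[0.005, 0.005, -0.005, -0.035], [0.005, 0.015, -0.005, -0.065], [0.005, 0.025, -0.005, -0.1], [0.01, 0.03, -0.005, -0.135], [0.015, 0.04, -0.005, -0.165], [0.015, 0.04, -0.005, -0.165]]
ends [585.9 -35.7 141.7  16.6]
centre [553.  -44.9] P [600.9 -30.6]
8 [[-0.05, -0.005, 0.005, 0.0], [-0.1, -0.005, 0.015, 0.0], [-0.145, -0.005, 0.025, 0.0], [-0.195, -0.005, 0.025, 0.0], [-0.245, -0.005, 0.015, 0.0], [-0.29, -0.005, 0.005, 0.0], [-0.34, -0.005, 0.0, 0.0], [-0.34, -0.005, 0.0, 0.0]]
ends [520.5 -54.1 141.7  16.6]
9 [[0.0, 0.01, 0.0, 0.03], [-0.005, 0.02, 0.0, 0.065], [-0.005, 0.025, 0.0, 0.095], [-0.01, 0.035, 0.0, 0.125], [-0.01, 0.04, 0.0, 0.16], [-0.015, 0.045, 0.0, 0.19], [-0.02, 0.055, 0.0, 0.22], [-0.025, 0.06, 0.0, 0.255], [-0.025, 0.06, 0.0, 0.255]]
ends [519.1 -67.1 141.7 -29.3]
centre [548.7 -83.7] P [505.1 -59.2]
```

drive_tool(
  motion=[
    [0.005,0.005,0,-0.035],
    [0.005,0.015,0,-0.065],
    [0.005,0.025,0,-0.1],
    [0.01,0.03,0,-0.135],
    [0.015,0.04,0,-0.165],
    [0.015,0.04,0,-0.165],
  ],
)

```text
clock: 7.85
ee_pos: [586.5, -35.9, 142.3]
tool_rot: [0.989, 0.146, 0.001, 0.0]
ft_force: [-2.4, 0.6, 7.0]
width: 13.1
grasp_force: 61.5
```

```bash
python3 - <<'E'
from h import *
show();w=cyl([553,-45]);cyl([553,-45],"wrist")
E
```

```text
{'clock': 7.85, 'ee_pos': [586.45, -35.85, 142.26], 'ft_force': [-2.37, 0.59, 6.97], 'wrist_torque': [0.39, 0.43, 0.09], 'grasp_force': 61.53, 'width': 13.07} 16.8
scene 1437 foot [555.2 -41.8] lean [9.4 2.1] res 0.76
wrist 235 foot [553.2 -45.1] lean [8.9 2.2] res 0.29
```

drive_tool(
  motion=[
    [-0.05,0,0,0],
    [-0.1,0,0.01,0],
    [-0.145,-0.005,0.02,0],
    [-0.195,-0.005,0.02,0],
    [-0.245,-0.005,0.01,0],
    [-0.29,-0.005,0,0],
    [-0.34,-0.005,0,0],
    [-0.34,-0.005,0,0],
  ],
)

```text
clock: 8.62
ee_pos: [518.2, -54.1, 139.9]
tool_rot: [0.99, 0.143, -0.002, -0.0]
ft_force: [-0.1, 0.2, -9.0]
width: 13.0
grasp_force: 59.1
```

```bash
python3 - <<'E'
from h import *
show();w=cyl([553,-45]);cyl([553,-45],"wrist")
p=[520.5,-54.1,140.7,16.6]
E
```

```text
{'clock': 8.62, 'ee_pos': [518.16, -54.15, 139.87], 'ft_force': [-0.1, 0.22, -9.05], 'wrist_torque': [0.07, -0.05, -0.0], 'grasp_force': 59.14, 'width': 12.99} 16.5
scene 836 foot [523.6 -50.2] lean [-1.5 -0.8] res 0.75
wrist 1289 foot [523.7 -53.3] lean [-1.4 -0.7] res 0.23
```

```bash
python3 - <<'E'
from h import *
show()
p=[519.5,-54.1,140.7,16.6];c=np.array([523.7,-53.5])
T=[H(c,-1,1.6,16.6,4)]*2+[H(c,-1,t,16.6,4) for t in (3,5,7,9,11,11)]
p=plan(p,T)
E
```

```text
{'clock': 8.72, 'ee_pos': [520.26, -53.91, 140.29], 'ft_force': [-0.92, -0.5, -9.2], 'wrist_torque': [-0.08, 0.24, 0.0], 'grasp_force': 59.16, 'width': 13.14} 16.53
8 [[-0.005, 0.005, 0.03, 0.0], [-0.005, 0.005, 0.03, 0.0], [-0.03, 0.005, 0.025, 0.0], [-0.065, 0.005, 0.015, 0.0], [-0.1, 0.005, 0.01, 0.0], [-0.13, 0.005, 0.01, 0.0], [-0.165, 0.005, 0.005, 0.0], [-0.165, 0.005, 0.005, 0.0]]
ends [488.2 -64.5 139.7  16.6]
```

drive_tool(
  motion=[
    [0,0,0.03,0],
    [0,0,0.03,0],
    [-0.03,0,0.025,0],
    [-0.06,0,0.02,0],
    [-0.095,0,0.015,0],
    [-0.125,0,0.01,0],
    [-0.16,0,0.01,0],
    [-0.16,0,0.01,0],
  ],
)

```text
clock: 9.38
ee_pos: [492.8, -63.6, 141.8]
tool_rot: [0.99, 0.144, 0.005, 0.002]
ft_force: [3.0, 2.4, 9.5]
width: 12.9
grasp_force: 63.5
```

```bash
python3 - <<'E'
from h import *
show();w=cyl([520,-53]);cyl([520,-53],"wrist")
E
```

```text
{'clock': 9.38, 'ee_pos': [492.8, -63.61, 141.79], 'ft_force': [3.05, 2.43, 9.54], 'wrist_torque': [0.7, -0.96, -0.0], 'grasp_force': 63.46, 'width': 12.94} 16.55
scene 1270 foot [527.2 -49.8] lean [-9.4 -3.5] res 0.67
wrist 2207 foot [525.  -53.3] lean [-9.5 -3.3] res 0.28
```

```bash
python3 - <<'E'
from h import *
p=[490.,-63.3,138.7,16.6];c=np.array([524.9,-54])
p,c=swing(p,c,-1,10,-26,7,1,4.2)
p=rock(p,c,-1,10,1,11,8,1,4.2)
E
```

```text
8 [[0.01, 0.015, -0.005, 0.035], [0.01, 0.02, -0.005, 0.07], [0.005, 0.03, -0.005, 0.1], [0.005, 0.04, -0.005, 0.135], [0.0, 0.045, -0.005, 0.17], [-0.005, 0.055, -0.005, 0.205], [-0.01, 0.06, -0.005, 0.235], [-0.01, 0.06, -0.005, 0.235]]
ends [491.5 -75.4 139.7 -25.7]
centre [522. -90.] P [477.  -68.3]
9 [[0.045, 0.0, 0.005, 0.0], [0.09, 0.0, 0.015, 0.0], [0.135, 0.0, 0.02, 0.0], [0.18, 0.0, 0.03, 0.0], [0.22, 0.0, 0.02, 0.0], [0.265, 0.0, 0.01, 0.0], [0.31, 0.0, 0.005, 0.0], [0.355, 0.0, 0.0, 0.0], [0.355, 0.0, 0.0, 0.0]]
ends [ 555.5 -106.2  139.7  -25.7]
```

drive_tool(
  motion=[
    [0.01,0.015,0,0.035],
    [0.01,0.02,0,0.07],
    [0.005,0.03,0,0.1],
    [0.005,0.04,0,0.135],
    [0.0,0.045,0,0.17],
    [-0.005,0.055,0,0.205],
    [-0.01,0.06,0,0.235],
    [-0.01,0.06,0,0.235],
  ],
)

```text
clock: 10.15
ee_pos: [494.1, -76.2, 141.5]
tool_rot: [0.974, -0.225, 0.004, 0.001]
ft_force: [1.9, -0.1, 11.0]
width: 13.1
grasp_force: 63.6
```

drive_tool(
  motion=[
    [0.045,0.0,0.005,0.0],
    [0.09,0.0,0.015,0.0],
    [0.135,0.0,0.025,0.0],
    [0.18,0.0,0.03,0.0],
    [0.22,0.0,0.025,0.0],
    [0.265,0.0,0.015,0.0],
    [0.31,0.0,0.005,0.0],
    [0.355,0.0,0.0,0.0],
    [0.355,0.0,0.0,0.0],
  ],
)

```text
clock: 10.9
ee_pos: [557.0, -106.3, 140.3]
tool_rot: [0.975, -0.223, 0.001, -0.0]
ft_force: [-4.4, 2.5, 8.8]
width: 13.2
grasp_force: 67.5
```

```bash
python3 - <<'E'
from h import *
show();w=cyl([522,-90]);cyl([522,-90],"wrist")
E
```

```text
{'clock': 10.9, 'ee_pos': [557.02, -106.31, 140.3], 'ft_force': [-4.35, 2.49, 8.82], 'wrist_torque': [0.67, 1.12, -0.02], 'grasp_force': 67.52, 'width': 13.15} -25.71
scene 1428 foot [522.8 -85.6] lean [ 9.9 -5.6] res 0.85
wrist 133 foot [ -293.8 -1984. ] lean [86.7 88.4] res 1.68
```

```bash
python3 - <<'E'
from h import *
p=[555.5,-106.2,138.7,-25.7];c=np.array([522.2,-89.6])
p,c=swing(p,c,1,11,20,7,1,4.8)
p=rock(p,c,1,11,-1,11,8,1,4.5)
p,c=swing(p,c,-1,11,-30,8,1,4.8)
p=rock(p,c,-1,11,1,11,8,1,4.5)
E
```

```text
8 [[0.0, 0.005, 0.0, -0.035], [0.005, 0.01, 0.0, -0.075], [0.005, 0.02, 0.0, -0.11], [0.01, 0.025, 0.0, -0.145], [0.01, 0.03, 0.0, -0.18], [0.015, 0.035, 0.0, -0.22], [0.02, 0.04, 0.0, -0.255], [0.02, 0.04, 0.0, -0.255]]
ends [ 555.6 -115.1  138.7   20.2]
centre [ 520.3 -128.5] P [ 567.3 -111.3]
9 [[-0.05, 0.0, 0.0, 0.0], [-0.095, 0.0, 0.01, 0.0], [-0.145, 0.0, 0.015, 0.0], [-0.19, 0.0, 0.03, 0.0], [-0.235, 0.0, 0.015, 0.0], [-0.28, 0.0, 0.01, 0.0], [-0.33, 0.0, 0.0, 0.0], [-0.375, 0.0, -0.005, 0.0], [-0.375, 0.0, -0.005, 0.0]]
ends [ 485.2 -141.   139.7   20.2]
9 [[0.0, 0.01, 0.005, 0.035], [-0.005, 0.015, 0.005, 0.07], [-0.005, 0.02, 0.005, 0.105], [-0.005, 0.03, 0.005, 0.14], [-0.01, 0.035, 0.005, 0.175], [-0.015, 0.04, 0.005, 0.21], [-0.02, 0.045, 0.005, 0.245], [-0.025, 0.05, 0.005, 0.28], [-0.025, 0.05, 0.005, 0.28]]
ends [ 484.  -152.2  138.7  -30.2]
centre [ 516.6 -171. ] P [ 473.4 -145.8]
9 [[0.05, 0.0, 0.0, 0.0], [0.095, 0.0, 0.01, 0.0], [0.14, 0.0, 0.015, 0.0], [0.19, 0.0, 0.03, 0.0], [0.235, 0.0, 0.015, 0.0], [0.28, 0.0, 0.01, 0.0], [0.33, 0.0, 0.0, 0.0], [0.375, 0.0, -0.005, 0.0], [0.375, 0.0, -0.005, 0.0]]
ends [ 548.8 -189.9  139.7  -30.2]
```

drive_tool(
  motion=[
    [0.0,0.005,0.0,-0.035],
    [0.005,0.01,0.0,-0.075],
    [0.005,0.02,0.0,-0.11],
    [0.01,0.025,0.0,-0.145],
    [0.01,0.03,0.0,-0.18],
    [0.015,0.035,0.0,-0.22],
    [0.02,0.04,0.0,-0.255],
    [0.02,0.04,0.0,-0.255],
  ],
)

```text
clock: 11.67
ee_pos: [556.9, -115.4, 140.2]
tool_rot: [0.984, 0.177, 0.002, 0.001]
ft_force: [-1.5, 0.6, 6.2]
width: 13.0
grasp_force: 67.0
```

drive_tool(
  motion=[
    [-0.05,0.0,0.005,0.0],
    [-0.095,0.0,0.015,0.0],
    [-0.145,0.0,0.025,0.0],
    [-0.19,0.0,0.03,0.0],
    [-0.235,0.0,0.025,0.0],
    [-0.28,0.0,0.015,0.0],
    [-0.33,0.0,0.005,0.0],
    [-0.37,0.0,0,0.0],
    [-0.37,0.0,0,0.0],
  ],
)

```text
clock: 12.42
ee_pos: [484.7, -140.9, 138.5]
tool_rot: [0.985, 0.174, -0.001, -0.0]
ft_force: [-1.5, -1.5, -2.0]
width: 12.8
grasp_force: 67.1
```

```bash
python3 - <<'E'
from h import *
show();w=cyl([520,-128]);cyl([520,-128],"wrist")
E
```

```text
{'clock': 12.42, 'ee_pos': [484.69, -140.86, 138.53], 'ft_force': [-1.48, -1.51, -2.03], 'wrist_torque': [-0.22, 0.82, 0.08], 'grasp_force': 67.08, 'width': 12.76} 20.07
scene 1063 foot [ 507.8 -130.1] lean [-6.4 -2.6] res 0.76
wrist 2028 foot [ 505.9 -133.4] lean [-6.3 -2.6] res 0.28
```

drive_tool(
  motion=[
    [0,0,0.02,0],
    [0,0,0.02,0],
    [-0.02,0,0.02,0],
    [-0.04,0,0.015,0],
    [-0.06,0,0.015,0],
    [-0.06,0,0.015,0],
  ],
)

```text
clock: 13.02
ee_pos: [478.2, -145.0, 138.8]
tool_rot: [0.985, 0.175, 0.005, 0.002]
ft_force: [5.7, 3.8, 15.9]
width: 13.0
grasp_force: 70.7
```

```bash
python3 - <<'E'
from h import *
show();w=cyl([507,-132]);cyl([507,-132],"wrist")
E
```

```text
{'clock': 13.02, 'ee_pos': [478.19, -145.05, 138.82], 'ft_force': [5.75, 3.79, 15.87], 'wrist_torque': [1.13, -1.34, -0.01], 'grasp_force': 70.65, 'width': 13.04} 20.13
scene 1084 foot [ 508.  -129.8] lean [-8.6 -4. ] res 0.76
wrist 2192 foot [ 505.8 -133.4] lean [-8.4 -3.8] res 0.29
```

```bash
sed -i 's/137.7+198.4/ZR+198.4/; s/^def H(/ZR=133.3\ndef H(/' h.py; python3 - <<'E'
from h import *
p=[474.9,-144.8,135.7,20.2];c=np.array([508,-134.1])
p,c=swing(p,c,-1,9.5,-14,6,1,3.5)
p=rock(p,c,-1,10,1,11,8,1,4)
p,c=swing(p,c,1,11,30,7,1,4)
E
```

```text
7 [[0.01, 0.015, 0.0, 0.03], [0.01, 0.025, 0.0, 0.065], [0.01, 0.035, 0.0, 0.095], [0.005, 0.04, 0.0, 0.125], [0.0, 0.05, 0.0, 0.16], [-0.005, 0.055, 0.0, 0.19], [-0.005, 0.055, 0.0, 0.19]]
ends [ 477.8 -155.5  135.7  -14. ]
centre [ 509.6 -163.5] P [ 461.1 -151.4]
9 [[0.04, 0.0, 0.01, 0.0], [0.085, 0.0, 0.015, 0.0], [0.13, 0.0, 0.025, 0.0], [0.17, 0.0, 0.03, 0.0], [0.215, 0.0, 0.02, 0.0], [0.26, 0.0, 0.01, 0.0], [0.305, 0.0, 0.005, 0.0], [0.35, 0.0, 0.0, 0.0], [0.35, 0.0, 0.0, 0.0]]
ends [ 545.7 -172.4  135.7  -14. ]
8 [[0.0, 0.005, 0.0, -0.035], [0.005, 0.015, 0.0, -0.07], [0.005, 0.02, 0.0, -0.105], [0.01, 0.025, 0.0, -0.14], [0.01, 0.035, 0.0, -0.175], [0.015, 0.04, 0.0, -0.21], [0.02, 0.045, 0.0, -0.245], [0.02, 0.045, 0.0, -0.245]]
ends [ 547.4 -182.1  135.7   30.1]
centre [ 514.8 -200.6] P [ 558.1 -175.6]
```

drive_tool(
  motion=[
    [0.01,0.015,0.0,0.03],
    [0.01,0.025,0.0,0.065],
    [0.01,0.035,0.0,0.095],
    [0.005,0.04,0.0,0.125],
    [0.0,0.05,0.0,0.16],
    [-0.005,0.055,0.0,0.19],
    [-0.005,0.055,0.0,0.19],
  ],
)

```text
clock: 13.7
ee_pos: [480.6, -156.6, 138.5]
tool_rot: [0.992, -0.125, 0.004, 0.001]
ft_force: [3.6, -1.3, 14.5]
width: 13.0
grasp_force: 70.4
```

drive_tool(
  motion=[
    [0.04,0.0,0.01,0.0],
    [0.085,0.0,0.015,0.0],
    [0.13,0.0,0.025,0.0],
    [0.17,0.0,0.03,0.0],
    [0.215,0.0,0.025,0.0],
    [0.26,0.0,0.015,0.0],
    [0.305,0.0,0.005,0.0],
    [0.35,0.0,0.0,0.0],
    [0.35,0.0,0.0,0.0],
  ],
)

```text
clock: 14.45
ee_pos: [547.1, -172.5, 137.2]
tool_rot: [0.993, -0.122, 0.001, 0.0]
ft_force: [-4.7, 2.3, 12.4]
width: 13.1
grasp_force: 76.2
```

```bash
python3 - <<'E'
from h import *
show();w=cyl([510,-163]);cyl([510,-163],"wrist");cyl([510,-163],"top")
E
```

```text
{'clock': 14.45, 'ee_pos': [547.06, -172.48, 137.18], 'ft_force': [-4.67, 2.33, 12.36], 'wrist_torque': [0.34, 1.27, 0.01], 'grasp_force': 76.18, 'width': 13.06} -14.01
scene 609 foot [ 507.1 -159.4] lean [11.3 -3.4] res 0.79
wrist 110 foot [ 6916.7 25467. ] lean [-89.5 -89.9] res 1.54
top 132 foot [ 505.3 -163. ] lean [11.4 -2.5] res 0.34
```

```bash
sed -i 's/^ZR=.*/ZR=131.0/' h.py; python3 - <<'E'
from h import *
p=[545.7,-172.4,135.7,-14.];c=np.array([508,-162.8])
p,c=swing(p,c,1,11,30,7,1,2)
p=plan(p,[H(c,1,t,30,3) for t in (9,6.5,4.5,2.5,1,0,0,0)])
E
```

```text
8 [[-0.005, 0.005, 0.005, -0.035], [-0.005, 0.015, 0.005, -0.07], [-0.005, 0.02, 0.005, -0.105], [0.0, 0.025, 0.005, -0.14], [0.0, 0.03, 0.005, -0.175], [0.005, 0.035, 0.005, -0.21], [0.01, 0.04, 0.005, -0.245], [0.01, 0.04, 0.005, -0.245]]
ends [ 545.7 -180.6  134.7   30.1]
centre [ 513.3 -200. ] P [ 556.5 -174.9]
8 [[-0.035, 0.0, 0.005, 0.0], [-0.08, 0.0, 0.01, 0.0], [-0.115, 0.0, 0.015, 0.0], [-0.145, 0.0, 0.025, 0.0], [-0.17, 0.0, 0.03, 0.0], [-0.19, 0.0, 0.035, 0.0], [-0.19, 0.0, 0.035, 0.0], [-0.19, 0.0, 0.035, 0.0]]
ends [ 512.8 -199.7  127.7   30.1]
```

drive_tool(
  motion=[
    [0,0.005,0.0,-0.035],
    [0,0.015,0.0,-0.07],
    [0,0.02,0.0,-0.105],
    [0.005,0.025,0.0,-0.14],
    [0.005,0.03,0.0,-0.175],
    [0.01,0.035,0.0,-0.21],
    [0.015,0.04,0.0,-0.245],
    [0.015,0.04,0.0,-0.245],
  ],
)

```text
clock: 15.27
ee_pos: [547.8, -181.0, 137.1]
tool_rot: [0.965, 0.262, 0.001, 0.001]
ft_force: [-1.6, 0.1, 8.5]
width: 12.8
grasp_force: 75.4
```

drive_tool(
  motion=[
    [-0.035,0.0,0.005,0.0],
    [-0.08,0.0,0.015,0.0],
    [-0.115,0.0,0.02,0.0],
    [-0.145,0.0,0.03,0.0],
    [-0.17,0.0,0.035,0.0],
    [-0.19,0.0,0.035,0.0],
    [-0.19,0.0,0.035,0.0],
    [-0.19,0.0,0.035,0.0],
  ],
)

```text
clock: 15.93
ee_pos: [516.0, -199.3, 131.0]
tool_rot: [0.966, 0.259, 0.003, 0.001]
ft_force: [0.7, 6.1, 13.4]
width: 13.5
grasp_force: 77.5
```

```bash
python3 - <<'E'
from h import *
show();w=cyl([513,-200]);cyl([513,-200],"wrist");cyl([513,-200],"top")
E
```

```text
{'clock': 15.93, 'ee_pos': [515.99, -199.34, 130.97], 'ft_force': [0.65, 6.11, 13.38], 'wrist_torque': [1.21, -0.59, 0.14], 'grasp_force': 77.49, 'width': 13.45} 30.08
scene 411 foot [ 522.1 -197.6] lean [-5.5 -0. ] res 0.99
wrist 1531 foot [ 536.1 -216.5] lean [-15.2  10.2] res 1.76
top 41 foot [ 370.3 -473.7] lean [40.3 77.6] res 2.18
```

drive_tool(
  motion=[
    [0,0,0,0],
    [0,0,0,0],
    [0,0,-0.01,0],
    [0,0,-0.045,0],
    [0,0,-0.045,0],
    [0,0,-0.045,0],
  ],
  claw=0,
)

```text
clock: 16.58
ee_pos: [513.9, -200.0, 138.2]
tool_rot: [0.966, 0.26, 0.0, 0.0]
ft_force: [0.1, -0.3, -0.5]
width: 83.6
grasp_force: 0.0
```

```bash
cat >> h.py <<'E'
def bar(cam,c,rng=60):
    p,d=snapshot(cam);C=cloud(cam,d);z=C[...,2];V=p.max(2)
    m=((z>185)&(z<209)&(np.hypot(C[...,0]-c[0],C[...,1]-c[1])<rng)).astype(np.uint8)
    b=blob(m,0,0,640,400);Q=C[b[:,1],b[:,0]];print(cam,"bar",len(b),axis(Q),np.median(Q[:,2]).round(1))
E
python3 - <<'E'
from h import *
show();cyl([514,-200]);cyl([514,-200],"wrist");bar("wrist",[514,-200])
p,d=snapshot("wrist");cv2.imwrite("pics/w4.png",p)
E
```

```text
{'clock': 16.58, 'ee_pos': [513.85, -199.97, 138.16], 'ft_force': [0.14, -0.27, -0.46], 'wrist_torque': [-0.01, 0.01, 0.01], 'grasp_force': 0.0, 'width': 83.58} 30.1
scene 425 foot [ 521.9 -197.3] lean [-5.8 -0. ] res 0.91
wrist 1410 foot [ 537.  -216.9] lean [-16.   10.7] res 1.83
wrist bar 5249 (array([ 514.35723877, -200.55355835]), np.float32(69.852684), np.float32(14.074683), np.float32(30.27296)) 200.9
```

View pics/w4.png

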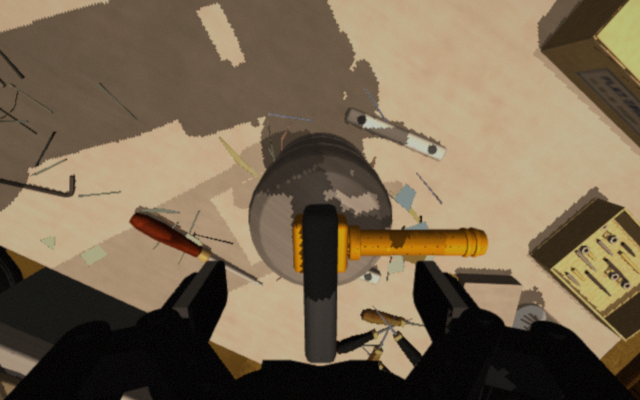

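drive_tool(
  motion=[
    [0,0,0,0],
    [0,0,0,0],
    [0,0,0,0],
    [0,0,0,0],
    [0,0,0,0],
    [0,0,0,0],
    [0,0,0,0],
    [0,0,0,0],
  ],
  claw=1,
)

```text
clock: 17.45
ee_pos: [513.7, -199.9, 137.8]
tool_rot: [0.966, 0.26, 0.0, 0.0]
ft_force: [0.5, -0.6, 0.1]
width: 12.6
grasp_force: 60.0
```

```bash
sed -i 's/^ZR=.*/ZR=138.0/' h.py; python3 - <<'E'
from h import *
show()
p=[513.9,-200.,138.,30.1];c=np.array([514.2,-200.4])
p=plan(p,[H(c,-1,t,30.1,4) for t in (0,0,1.5,3,4.5,6,7.5,9,10.5,10.5)])
p,c=swing(p,c,-1,10,-24,8,1,4)
E
```

```text
{'clock': 17.45, 'ee_pos': [513.69, -199.85, 137.84], 'ft_force': [0.53, -0.57, 0.1], 'wrist_torque': [0.01, -0.09, 0.01], 'grasp_force': 60.0, 'width': 12.62} 30.11
10 [[0.0, 0.0, 0.02, 0.0], [0.0, 0.0, 0.02, 0.0], [-0.025, 0.0, 0.015, 0.0], [-0.05, 0.0, 0.01, 0.0], [-0.075, 0.0, 0.005, 0.0], [-0.1, 0.0, 0.0, 0.0], [-0.125, 0.0, -0.005, 0.0], [-0.155, 0.0, -0.005, 0.0], [-0.18, 0.0, -0.01, 0.0], [-0.18, 0.0, -0.01, 0.0]]
ends [ 482.8 -218.1  140.    30.1]
9 [[0.01, 0.01, 0.0, 0.04], [0.01, 0.02, 0.0, 0.075], [0.005, 0.03, 0.0, 0.115], [0.0, 0.04, 0.0, 0.15], [-0.005, 0.045, 0.0, 0.19], [-0.01, 0.055, 0.0, 0.225], [-0.015, 0.06, 0.0, 0.265], [-0.025, 0.065, 0.0, 0.3], [-0.025, 0.065, 0.0, 0.3]]
ends [ 484.9 -231.8  140.   -23.9]
centre [ 516.7 -245.7] P [ 470.9 -225.5]
```

drive_tool(
  motion=[
    [0.0,0.0,0.025,0.0],
    [0.0,0.0,0.025,0.0],
    [-0.025,0.0,0.02,0.0],
    [-0.05,0.0,0.015,0.0],
    [-0.075,0.0,0.01,0.0],
    [-0.1,0.0,0.005,0.0],
    [-0.125,0.0,0,0.0],
    [-0.155,0.0,0,0.0],
    [-0.18,0.0,-0.005,0.0],
    [-0.18,0.0,-0.005,0.0],
  ],
)

```text
clock: 18.28
ee_pos: [484.4, -218.4, 141.7]
tool_rot: [0.966, 0.259, 0.003, 0.002]
ft_force: [4.5, 4.5, 16.1]
width: 12.8
grasp_force: 64.6
```

```bash
sed -i 's/^def cyl(g,cam="scene",show_=True):/def cyl(g,cam="scene",zlo=32):/; s/C\[:,2\]>12/C[:,2]>zlo/' h.py; python3 - <<'E'
from h import *
show();cyl([514,-200]);cyl([514,-200],"wrist")
E
```

```text
{'clock': 18.28, 'ee_pos': [484.37, -218.4, 141.7], 'ft_force': [4.48, 4.5, 16.06], 'wrist_torque': [1.12, -1.0, 0.04], 'grasp_force': 64.59, 'width': 12.82} 30.07
scene 400 foot [ 515.5 -197.1] lean [-8.2 -5.4] res 0.71
wrist 1797 foot [ 513.7 -200.8] lean [-8.2 -5.2] res 0.24
```

```bash
python3 - <<'E'
from h import *
p=[484.9,-231.8,139.,-23.9];c=np.array([515.6,-247.])
import h; h.ZR=137.2
p=plan(p,[H(c,-1,t,-23.9,2) for t in (8.5,7,5.5,4,2.5,1,0,0,0)])
E
```

```text
9 [[0.025, 0.005, -0.005, 0.0], [0.05, 0.005, -0.005, 0.0], [0.08, 0.005, 0.0, 0.0], [0.105, 0.005, 0.005, 0.0], [0.13, 0.005, 0.01, 0.0], [0.155, 0.005, 0.015, 0.0], [0.17, 0.005, 0.02, 0.0], [0.17, 0.005, 0.02, 0.0], [0.17, 0.005, 0.02, 0.0]]
ends [ 515.6 -246.5  135.   -23.9]
```

drive_tool(
  motion=[
    [0.01,0.01,0.0,0.035],
    [0.01,0.02,0.0,0.075],
    [0.005,0.03,0.0,0.11],
    [0.0,0.04,0.0,0.15],
    [-0.005,0.045,0.0,0.185],
    [-0.01,0.055,0.0,0.225],
    [-0.015,0.06,0.0,0.26],
    [-0.025,0.065,0.0,0.3],
    [-0.025,0.065,0.0,0.3],
  ],
)

```text
clock: 19.13
ee_pos: [486.3, -232.9, 141.4]
tool_rot: [0.978, -0.21, 0.003, 0.001]
ft_force: [1.9, 0.4, 15.8]
width: 13.0
grasp_force: 64.4
```

```bash
python3 - <<'E'
from h import *
show();cyl([515,-247]);cyl([515,-247],"wrist")
E
```

```text
{'clock': 19.13, 'ee_pos': [486.26, -232.91, 141.45], 'ft_force': [1.93, 0.44, 15.79], 'wrist_torque': [0.17, -0.16, -0.06], 'grasp_force': 64.42, 'width': 12.97} -24.29
scene 102 foot [ 516.1 -241.8] lean [-7.7  2.6] res 0.46
wrist 1697 foot [ 515.2 -245.1] lean [-8.1  3.1] res 0.24
```

drive_tool(
  motion=[
    [0.025,0.0,0,0.0],
    [0.05,0.0,0,0.0],
    [0.08,0.0,0.0,0.0],
    [0.105,0.0,0.005,0.0],
    [0.13,0.0,0.01,0.0],
    [0.155,0.0,0.015,0.0],
    [0.165,0.0,0.015,0.0],
    [0.165,0.0,0.015,0.0],
    [0.165,0.0,0.015,0.0],
  ],
)

```text
clock: 19.98
ee_pos: [514.4, -244.4, 136.6]
tool_rot: [0.978, -0.207, -0.001, -0.0]
ft_force: [-6.2, 4.7, 11.5]
width: 13.0
grasp_force: 64.3
```

```bash
python3 - <<'E'
from h import *
show();cyl([515,-247]);cyl([515,-247],"wrist")
E
```

```text
{'clock': 19.98, 'ee_pos': [514.38, -244.36, 136.64], 'ft_force': [-6.16, 4.73, 11.55], 'wrist_torque': [0.91, 1.2, -0.13], 'grasp_force': 64.32, 'width': 13.03} -23.88
scene 26 foot [ 509.6 -237.5] lean [ 7.  -5.4] res 0.16
wrist 906 foot [ 514.5 -245.1] lean [ 0.2 -0.3] res 0.21
```

drive_tool(
  motion=[
    [0,0,0,0],
    [0,0,0,0],
    [0,0,0,0],
    [0,0,0,0],
    [0,0,0,0],
    [0,0,-0.05,0],
    [0,0,-0.25,0],
    [0,0,-0.45,0],
    [0,0,-0.5,0],
    [0,0,-0.5,0],
  ],
  claw=0,
)

```text
clock: 20.92
ee_pos: [515.9, -245.8, 240.0]
tool_rot: [0.978, -0.207, 0.003, 0.002]
ft_force: [-0.0, -0.0, -0.5]
width: 85.3
grasp_force: 0.0
```

```bash
python3 - <<'E'
from h import *
show();cyl([515,-245],"wrist");cyl([515,-245]);bar("wrist",[515,-245])
Q,p,d,C=bottle("wrist");o=Q[(np.hypot(Q[:,0]-514.5,Q[:,1]+245)>35)];c0=o[:,:2].mean(0);u=np.linalg.svd(o[:,:2]-c0)[2][0];print("pipe",len(o),c0.round(1),np.degrees(np.arctan2(*u[::-1])).round(1),"med z",np.median(Q[:,2]))
cv2.imwrite("pics/w5.png",p)
np.save("w5.npy",d)
f=lambda X:w2px("wrist",X).round()
print("rail ends px",[f(X) for X in ([585.3,-187.2,13],[597.6,-286.5,13],[444.4,-206.3,13],[455.5,-307.1,13],[450.3,-257.3,20])])
E
```

```text
{'clock': 20.92, 'ee_pos': [515.92, -245.76, 240.02], 'ft_force': [-0.01, -0.03, -0.48], 'wrist_torque': [0.01, 0.03, -0.01], 'grasp_force': 0.0, 'width': 85.28} -23.88
wrist 329 foot [ 512.7 -244. ] lean [ 0.4 -0.3] res 0.21
scene 128 foot [ 516.6 -242.6] lean [-0.8  0.2] res 0.49
wrist bar 1885 (array([ 515.42871094, -245.83190918]), np.float32(69.355995), np.float32(13.981261), np.float32(-24.03646)) 200.2
pipe 1125 [ 491.1 -304.2] 65.8 med z 153.76065108304005
rail ends px [array([252., 134.]), array([323.,  89.]), array([314., 226.]), array([382., 189.]), array([348., 210.])]
```

View pics/w5.png

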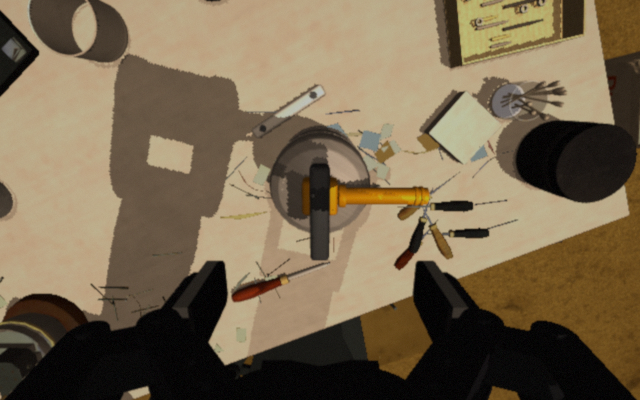

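The wrist view shows the bottle upright between the rails, with the bar at (318,212), the pipe pointing right to (428,197) and the back rail at (285,110). The axis is at (515,-245.5), about 2 mm along the bay from the saddle line, and the outlet points at -114°. Next I'll pinch the pipe.

```bash
python3 - <<'E'
from h import *
p=[515.8,-245.8,240,-23.9]; c=np.array([515.2,-245.5]); g=c+66.5*ex(-114.2)
p=plan(p,[(g[0],g[1],240,-23.9+6.8*k,1) for k in range(1,11)])
p=plan(p,[(g[0],g[1],240,44.1+7*k,1) for k in (1,2,3)]+[(g[0],g[1],240,65.8,2)])
p=plan(p,[(g[0],g[1],z,65.8,1) for z in (205,170,140,115,92,92,92)])
E
```

```text
10 [[-0.005, 0.33, 0.0, -0.04], [-0.005, 0.33, 0.0, -0.075], [-0.005, 0.33, 0.0, -0.115], [-0.005, 0.33, 0.0, -0.15], [-0.005, 0.33, 0.0, -0.19], [-0.005, 0.33, 0.0, -0.225], [-0.005, 0.33, 0.0, -0.265], [-0.005, 0.33, 0.0, -0.3], [-0.005, 0.33, 0.0, -0.34], [-0.005, 0.33, 0.0, -0.38]]
ends [ 488.1 -305.7  240.    44.5]
5 [[0.0, 0.0, 0.0, -0.035], [0.0, 0.0, 0.0, -0.075], [0.0, 0.0, 0.0, -0.115], [0.0, 0.0, 0.0, -0.12], [0.0, 0.0, 0.0, -0.12]]
ends [ 488.1 -305.7  240.    66.1]
7 [[0.0, 0.0, 0.175, 0.0], [0.0, 0.0, 0.35, 0.0], [0.0, 0.0, 0.5, 0.0], [0.0, 0.0, 0.625, 0.0], [0.0, 0.0, 0.74, 0.0], [0.0, 0.0, 0.74, 0.0], [0.0, 0.0, 0.74, 0.0]]
ends [ 488.1 -305.7   92.    66.1]
```

drive_tool(
  motion=[
    [-0.005,0.15,0.0,-0.035],
    [-0.005,0.33,0.0,-0.075],
    [-0.005,0.33,0.0,-0.115],
    [-0.005,0.33,0.0,-0.15],
    [-0.005,0.33,0.0,-0.19],
    [-0.005,0.33,0.0,-0.225],
    [-0.005,0.33,0.0,-0.265],
    [-0.005,0.33,0.0,-0.3],
    [-0.005,0.33,0.0,-0.34],
    [-0.005,0.33,0.0,-0.375],
  ],
)

```text
clock: 21.95
ee_pos: [486.8, -304.6, 234.3]
tool_rot: [0.927, 0.374, -0.001, -0.001]
ft_force: [1.1, 0.2, -0.6]
width: 85.7
grasp_force: 0.0
```

drive_tool(
  motion=[
    [0.0,0.0,0.0,-0.04],
    [0.0,0.0,0.0,-0.08],
    [0.0,0.0,0.0,-0.12],
    [0.0,0.0,0.0,-0.12],
    [0.0,0.0,0.0,-0.12],
  ],
)

```text
clock: 22.37
ee_pos: [486.9, -304.7, 234.7]
tool_rot: [0.843, 0.537, -0.0, -0.001]
ft_force: [0.0, -0.1, 1.0]
width: 85.5
grasp_force: 0.0
```

```bash
python3 - <<'E'
from h import *
show();print(sense()["q"].round(2))
Q,p,d,C=bottle("wrist");o=Q[(np.hypot(Q[:,0]-515.2,Q[:,1]+245.5)>35)];c0=o[:,:2].mean(0);u=np.linalg.svd(o[:,:2]-c0)[2][0];print("pipe",len(o),c0.round(1),np.degrees(np.arctan2(*u[::-1])).round(1))
bar("wrist",[515,-245])
E
```

```text
{'clock': 22.37, 'ee_pos': [486.92, -304.71, 234.73], 'ft_force': [0.05, -0.07, 0.98], 'wrist_torque': [0.02, 0.04, -0.01], 'grasp_force': 0.0, 'width': 85.46} 65.01
[-0.76  0.4   1.27 -0.    1.47 -0.33]
pipe 1113 [ 490.4 -302.7] -114.2
wrist bar 2408 (array([ 515.00476074, -246.36889648]), np.float32(69.448074), np.float32(14.072615), np.float32(-23.915562)) 201.3
```

drive_tool(
  motion=[
    [-0.005,0.01,0.15,-0.005],
    [-0.005,0.01,0.32,-0.005],
    [-0.005,0.01,0.47,-0.005],
    [-0.005,0.01,0.6,-0.005],
    [-0.005,0.01,0.67,-0.005],
    [-0.005,0.01,0.715,-0.005],
    [-0.005,0.01,0.715,-0.005],
    [-0.005,0.01,0.715,-0.005],
  ],
)

```text
clock: 23.13
ee_pos: [488.8, -306.9, 93.2]
tool_rot: [0.838, 0.545, 0.0, 0.0]
ft_force: [-0.2, -0.7, 1.1]
width: 85.8
grasp_force: 0.0
```

drive_tool(
  motion=[
    [0,0,0,0],
    [0,0,0,0],
    [0,0,0,0],
    [0,0,0,0],
    [0,0,0,0],
    [0,0,0,0],
    [0,0,0,0],
    [0,0,0,0],
  ],
  claw=1,
)

```text
clock: 23.8
ee_pos: [488.5, -306.7, 93.0]
tool_rot: [0.838, 0.545, -0.0, 0.0]
ft_force: [-1.6, 0.7, 4.1]
width: 13.4
grasp_force: 58.4
```

```bash
python3 - <<'E'
from h import *
show();bar("wrist",[515,-245]);bar("top",[515,-245])
E
```

```text
{'clock': 23.8, 'ee_pos': [488.5, -306.72, 93.01], 'ft_force': [-1.64, 0.67, 4.15], 'wrist_torque': [0.11, 0.32, 0.07], 'grasp_force': 58.37, 'width': 13.35} 66.12
wrist bar 20054 (array([ 515.41333008, -246.4987793 ]), np.float32(69.39378), np.float32(14.195282), np.float32(-23.679054)) 201.1
top bar 213 (array([ 514.52093506, -245.06674194]), np.float32(69.19623), np.float32(14.12437), np.float32(-23.6994)) 201.0
```

```bash
python3 - <<'E'
from h import *
p=[488.5,-306.7,92.5,66.1];c=np.array([515.2,-246.2]);d=p[:2]-c;r=np.hypot(*d);a0=np.degrees(np.arctan2(d[1],d[0]));print(r,a0)
T=[]
for k in range(1,11):
    t=-59*k/10;g=c+r*ex(a0+t);T.append((g[0],g[1],92.5,66.1+t,1))
p=plan(p,T)
E
```

```text
66.12972100349435 -113.8129379167359
10 [[0.0, -0.035, 0.0, 0.035], [0.005, -0.07, 0.0, 0.065], [0.015, -0.1, 0.0, 0.1], [0.025, -0.13, 0.0, 0.13], [0.045, -0.165, 0.0, 0.165], [0.06, -0.19, 0.0, 0.195], [0.08, -0.22, 0.0, 0.23], [0.105, -0.245, 0.0, 0.26], [0.13, -0.265, 0.0, 0.295], [0.16, -0.285, 0.0, 0.33]]
ends [ 449.4 -254.4   92.5    6.7]
```

drive_tool(
  motion=[
    [0.0,-0.035,0.0,0.035],
    [0.005,-0.07,0.0,0.065],
    [0.015,-0.1,0.0,0.1],
    [0.025,-0.13,0.0,0.13],
    [0.045,-0.165,0.0,0.165],
    [0.06,-0.19,0.0,0.195],
    [0.08,-0.22,0.0,0.23],
    [0.105,-0.245,0.0,0.26],
    [0.13,-0.265,0.0,0.295],
    [0.16,-0.285,0.0,0.33],
  ],
)

```text
clock: 24.73
ee_pos: [449.6, -254.4, 93.0]
tool_rot: [0.998, 0.056, 0.0, 0.001]
ft_force: [-0.1, 0.2, 2.9]
width: 13.2
grasp_force: 59.0
```

drive_tool(
  motion=[
    [0,0,0,0],
    [0,0,0,0],
    [0,0,0,0],
  ],
)

```text
clock: 24.98
ee_pos: [449.5, -254.3, 93.0]
tool_rot: [0.998, 0.06, 0.0, -0.0]
ft_force: [-1.4, 4.1, 6.9]
width: 12.8
grasp_force: 59.3
```

```bash
python3 - <<'E'
from h import *
show();bar("wrist",[515,-245]);bar("top",[515,-245]);cyl([515,-246],"scene");cyl([515,-246],"wrist")
E
```

```text
{'clock': 24.98, 'ee_pos': [449.46, -254.29, 92.97], 'ft_force': [-1.37, 4.13, 6.94], 'wrist_torque': [0.47, 0.32, -0.0], 'grasp_force': 59.34, 'width': 12.84} 6.93
wrist bar 19945 (array([ 516.1842041 , -247.68026733]), np.float32(69.4501), np.float32(14.077399), np.float32(-83.08639)) 201.1
top bar 49 (array([ 516.91125488, -222.59934998]), np.float32(27.304604), np.float32(12.129562), np.float32(-50.160748)) 201.7
scene 209 foot [ 516.9 -244.5] lean [-0.2  0.4] res 0.66
wrist 0 foot [ 515. -246.] lean [0. 0.] res nan
  return _methods._mean(a, axis=axis, dtype=dtype,
  ret = ret.dtype.type(ret / rcount)
```

drive_tool(
  motion=[
    [0,0,0,0],
    [0,0,0,0],
    [0,0,0,0],
    [0,0,0,0],
    [0,0,0,0],
    [0,0,-0.1,0],
    [0,0,-0.25,0],
    [0,0,-0.45,0],
    [0,0,-0.65,0],
    [0,0,-0.8,0],
  ],
  claw=0,
)

```text
clock: 26.02
ee_pos: [449.6, -254.5, 256.0]
tool_rot: [0.998, 0.059, 0.001, 0.001]
ft_force: [1.6, -0.5, 1.3]
width: 85.5
grasp_force: 0.0
```

drive_tool(
  motion=[
    [-0.15,0,0,0],
    [-0.3,0,0,0],
    [-0.45,0,0,0],
    [-0.45,0,0,0],
  ],
)

```text
clock: 26.35
ee_pos: [357.0, -265.1, 253.0]
tool_rot: [0.998, 0.058, -0.0, 0.0]
ft_force: [-0.7, 0.1, 0.8]
width: 85.5
grasp_force: 0.0
```

```bash
python3 - <<'E'
from h import *
show();bar("wrist",[516,-247]);bar("top",[516,-247]);cyl([516,-247],"scene");cyl([516,-247],"wrist")
Q,p,d,C=bottle("wrist");o=Q[(np.hypot(Q[:,0]-516,Q[:,1]+247)>35)];c0=o[:,:2].mean(0);u=np.linalg.svd(o[:,:2]-c0)[2][0];print("pipe",len(o),c0.round(1),np.degrees(np.arctan2(*u[::-1])).round(1))
cv2.imwrite("pics/w6.png",cv2.resize(p[0:300,160:500],None,fx=2,fy=2))
E
```

```text
{'clock': 26.35, 'ee_pos': [356.96, -265.05, 253.01], 'ft_force': [-0.68, 0.12, 0.79], 'wrist_torque': [0.01, 0.0, 0.0], 'grasp_force': 0.0, 'width': 85.5} 6.62Traceback (most recent call last):
  File "<stdin>", line 2, in <module>
  File "h.py", line 78, in bar
    b=blob(m,0,0,640,400);Q=C[b[:,1],b[:,0]];print(cam,"bar",len(b),axis(Q),np.median(Q[:,2]).round(1))
  File "h.py", line 25, in blob
    k=1+np.argmax(s[1:,4]); vv,uu=np.where(l==k);return np.c_[uu,vv]
        ~~~~~~~~~^^^^^^^^^
    return _wrapfunc(a, 'argmax', axis=axis, out=out, **kwds)
    return bound(*args, **kwds)
ValueError: attempt to get argmax of an empty sequence
```

```bash
python3 - <<'E'
from h import *
p,d=snapshot("top");a=p[175:275,300:430];cv2.imwrite("pics/t6.png",cv2.resize(a,None,fx=6,fy=6,interpolation=cv2.INTER_CUBIC))
bar("top",[516,-247]);cyl([516,-247],"scene")
Q,p,d,C=bottle("top");o=Q[(np.hypot(Q[:,0]-516,Q[:,1]+247)>30)];c0=o[:,:2].mean(0);u=np.linalg.svd(o[:,:2]-c0)[2][0];print("pipe",len(o),c0.round(1),np.degrees(np.arctan2(*u[::-1])).round(1))
E
```

```text
top bar 218 (array([ 515.55853271, -246.59579468]), np.float32(69.808174), np.float32(13.990856), np.float32(-82.98854)) 201.1
scene 475 foot [ 517.4 -244.3] lean [-0.1  0.1] res 0.79
pipe 655 [ 776.6 -490. ] 99.4
```

View pics/t6.png

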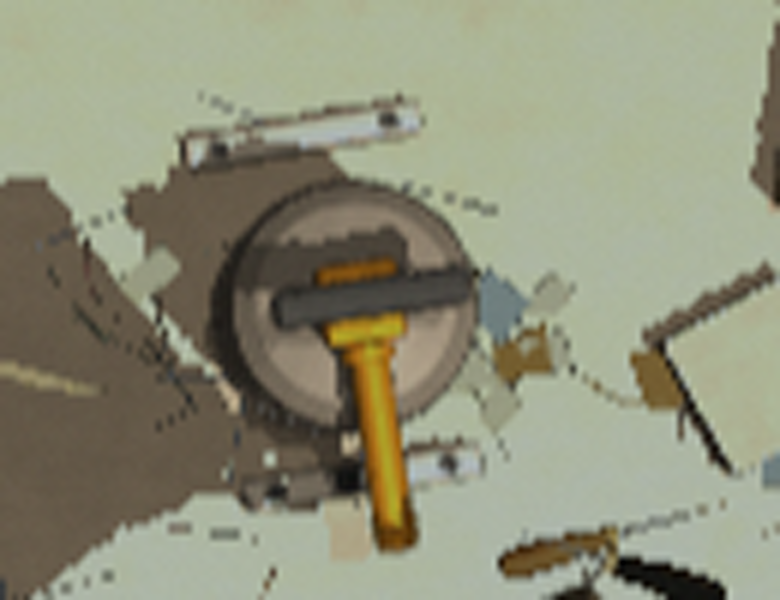

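The top view shows the bottle upright between the rails at crop (350,300). The pipe runs from (370,340) to (395,545), square to the rails and above the saddle at (350,475); the sideways offset is parallax from the pipe's height. The bar measures 97.0° against about 97° for the rails.

```bash
python3 -c "
from rig import *
print(hand_in())"
```

```text
the job is handed in; nothing more can be done
None
```

I handed the job in with the bottle upright in the bay, about 2 mm off the saddle line and 5 mm nearer the front rail than centre, its pipe square over that rail and the gripper clear; twice while walking, its full weight briefly hung from the gripper, with the rim within about 1 mm of the table, so I can't rule out a momentary lift.

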